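Make up two gift kits from the counter stock

ROBOT

A 6-joint arm with a two-finger parallel gripper is mounted at the origin on a cart in front of the work surface, level with it; the furniture and walls round the work are solid. World frame = base frame: x ahead of the robot, y to its left, z up, the work surface at z = 0. Lengths are in mm, angles in rad, forces in N, time in s.
With the tool pointing down it reaches from about 200 to 875 mm from the base axis. Payload 3.4 kg.
Tool frame: the origin (TCP) lies at the very end of the fingers, on their centre line; the grasp point (between the pads) lies 19 mm behind it (grasp_offset is the distance from the TCP to the grasp point, in mm); z points along the fingers, y is the line along which they close (so a half turn about z gives the same grasp; the last joint's range is limited). The gripper opens to 94 mm and grips with 3 to 60 N. Pads are 16 mm wide; open, the fingers measure 119 mm over their backs; the gripper's body (75 mm by 177 mm) begins 78 mm behind the grasp point.
Start: joints at [-1.282, 0.276, 1.505, -0, 1.361, -0.121], TCP at [229.098, -527.427, 205.493] pointing down, gripper open.
Joint ranges: [-2.89, 2.89], [-0.75, 2.08], [0.22, 2.7], [-1.18, 4.32], [0.11, 2.71], [-2.7, 2.7]. Speed limits (rad/s): [2.57, 2.57, 3.14, 3.14, 3.14, 3.14].

INTERFACE

Orientations are given as a unit quaternion [w, x, y, z].
In Python, from workcell import get_obs, camera, finish_job, grasp_offset gives the robot as it stands. The module is installed in compiled form; this text tells all that it offers.
- The arm moves only by the tool move_arm, never from a script. Its argument "series" is a list of rows, each a list of 5 numbers: the shift along the world's x, y, z in mm, then the turn about the world's z in degrees, then the finger opening in mm, from 0 to 94. A call has 1 to 20 rows; each row is the pose to reach, as a shift and turn from the pose commanded when the call began; what a row does not reach only later rows make up. A row lasts 1/8 s, in which the tool goes at most 62.5 mm and 10.7 degrees, less where a joint would pass 70% of its speed; a pose out of reach is approached as far as the arm can. A call with a gripper value outside its range is refused whole. The fingers move at their own pace and stop on an object; "force" is the grip in N (left out, the last holds). Time passes only in rows, so rows that repeat a pose let the fingers close. It gives the time, the measured TCP pose, the force, the opening and the grip force at its end, in the units of the state.
- get_obs(): the state, without advancing time (a new reading comes with each control period).
- camera(name): name is "side" or "top" or "wrist"; returns a dict with "img" (400x640x3 uint8, red, green, blue), "mtx" (3x3 intrinsics, pixels), "rvec" (rotation vector, rad) and "tvec" (3), from world to camera coordinates, as OpenCV has them. Camera axes: x right, y down, z forward; pixel columns grow to the right and rows downward; lengths in mm; the calibration is good to about 2 mm. A picture is of the moment at which its call begins. There is no depth.
- finish_job(): hands the job in; it is judged then, once.
The state is a dict: "time_s": time; "q": joint angles; "qvel": joint speeds; "joint_torque": joint torques, N m; "eef_pos": TCP position; "orientation": TCP orientation; "ft_force": force on the tool from outside, world axes, zero at the start; "torque": the same for the moment, N m; "opening": finger opening in mm; "gripper_force": force on a finger pad.
Only numpy, scipy, OpenCV 4.12 (cv2) and the standard library are available. Lean on these libraries where they do the work, as an engineer would, in place of code of your own. Each camera call takes 0.05 s, during which the arm holds its last target. There are 200 camera calls.

TASK

Make up two kits on the counter. Sweets kit, in the tray with one narrow slot and one wide compartment: lay the nougat bar in the slot and stand the honey jar in the wide compartment. Gift-wrap kit, in the tray with two equal compartments: put the ribbon spool flat in one and stand the tall gift carton upright in the other; everything rests flat on its compartment's floor, and the round tin and the low gift carton, which are not ordered, stay where they are.

Things in the scene. Friction and masses are not known exactly. Their poses are not given: they have to be found in the camera images.
- slot_tray: low dark wooden tray, pale floor, 161 x 122 mm; rim and divider 10 mm high, 5 mm thick; floor at 4 mm. Fixed. Origin: centre of the underside; x along its length, away from the robot (within 0.2 rad), y across, z up. Divider along y: narrow slot 56 (x) by 112 mm (y), centred at x = -47.5 mm, y = 0 (nearer the robot); wide compartment 90 (x) by 112 mm (y), centred at x = +30.5 mm, y = 0.
- twin_tray: like the other tray but longer, 195 x 122 mm; rim and divider 10 mm high, 5 mm thick; floor at 4 mm. Fixed. Origin: centre of the underside; x along its length, away from the robot (within 0.2 rad), y across, z up. Divider in the middle: two equal compartments 90 (x) by 112 mm (y), centred at x = -47.5 and +47.5 mm, y = 0; either may take the spool or the carton.
- nougat_bar: the one wrapped nougat bar that lies loose on the counter (not those in the display baskets), 28 x 100 x 20 mm with the wrapper's ends; the firm body is 26 x 88 x 19 mm. Origin: centre of the underside; x across the narrow way, y along the bar, z up. Grip it across x.
- honey_jar: round honey jar with a dark screw lid, 58 mm diameter, 90 mm high, closed. Origin: centre of the underside, z up.
- spool: flat ribbon spool lying on its flange, 63 mm diameter, 22 mm high, with a loose-looking ribbon end (no stiffness) at one side. Origin: on the underside; the disc is centred at x = 0, y = +5 mm; z up.
- tall_carton: the taller and slimmer of the two gift cartons with a ribbon bow: 51 x 74 mm, 105 mm high with the bow; the firm carton is 50 (x) x 70 (y) x 80 mm high (centred at y = +2 mm) and the bow on top has no stiffness. Origin: centre of the underside; x the short way, y the long way, z up.
- tin: round sweet tin, 57 mm diameter, 60 mm high, the only tin on the near half of the counter; not ordered, stays where it is. Origin: centre of the underside, z up.
- low_carton: the lower, wider gift carton with a ribbon bow, 61 (x) x 81 (y) x 70 mm with the bow (45 mm without); not ordered, stays where it is. Origin: centre of the underside, z up.
Not all that is in view belongs to the job. What is shaped like the spool but white is not meant.

How it is judged (in metres and radians):
At the end, for the whole second after the job is handed in: Bar in slot (17 mm across, 14 mm along, 0.3 rad), jar in that tray's wide part (18 / 30 mm); spool (19 / 30 mm) and tall carton (22 / 33 mm) in the other tray's compartments, one each. All flat on the tray floor (origin at 1 to 7 mm), upright within 0.1 rad, at rest (x of nougat_bar in the frame of slot_tray between -0.0645 and -0.0305 m and y of nougat_bar in the frame of slot_tray between -0.014 and 0.014 m and z of nougat_bar in the frame of slot_tray between 0.001 and 0.007 m and angle between each of nougat_bar, honey_jar's own z axis and vertical below 0.1 rad and linear speed of each of nougat_bar, honey_jar below 0.02 m/s and angle between the y axis of nougat_bar and the y axis of slot_tray, either way round below 0.3 rad and x of honey_jar in the frame of slot_tray between 0.0125 and 0.0485 m and y of honey_jar in the frame of slot_tray between -0.03 and 0.03 m and z of honey_jar in the frame of slot_tray between 0.001 and 0.007 m and ((x of spool in the frame of twin_tray between -0.0665 and -0.0285 m and y of spool in the frame of twin_tray between -0.03 and 0.03 m and z of spool in the frame of twin_tray between 0.001 and 0.007 m and angle between spool's own z axis and vertical below 0.1 rad and linear speed of spool below 0.02 m/s) or (x of spool in the frame of twin_tray between 0.0285 and 0.0665 m and y of spool in the frame of twin_tray between -0.03 and 0.03 m and z of spool in the frame of twin_tray between 0.001 and 0.007 m and angle between spool's own z axis and vertical below 0.1 rad and linear speed of spool below 0.02 m/s)) and ((x of tall_carton in the frame of twin_tray between -0.0695 and -0.0255 m and y of tall_carton in the frame of twin_tray between -0.033 and 0.033 m and z of tall_carton in the frame of twin_tray between 0.001 and 0.007 m and angle between tall_carton's own z axis and vertical below 0.1 rad and linear speed of tall_carton below 0.02 m/s) or (x of tall_carton in the frame of twin_tray between 0.0255 and 0.0695 m and y of tall_carton in the frame of twin_tray between -0.033 and 0.033 m and z of tall_carton in the frame of twin_tray between 0.001 and 0.007 m and angle between tall_carton's own z axis and vertical below 0.1 rad and linear speed of tall_carton below 0.02 m/s))); the robot touches nothing.
It fails at once if the round tin, which is not ordered, is moved more than 30 mm (distance of tin from where it was at the start of the episode above 0.03 m).
It fails at once if the low gift carton, which is not ordered, is moved more than 30 mm (distance of low_carton from where it was at the start of the episode above 0.03 m).
It also fails if it takes over 112 s, if anything falls off the work surface, if the arm or the gripper's body presses on something with over 40 N, if the wrist force passes 120 N, or if a joint passes its speed limit or range.

## Working session

There is one attempt and no reset: what is moved stays moved. The work goes in short steps, Python scripts to look and compute and a tool call to move; the robot and the scene stay as the last step left them, time stands still between calls to the robot, and variables do not carry over. Pictures are saved under pics/ and viewed, at most 18 in all, crops included, and the job is handed in when it is done.

Besides the shell and the picture viewer there is one more tool, called after ">>>" as name(argument=value, ...), one argument or row to a line, values as JSON. move_arm: Moves the arm, as the interface text tells. Its arguments: {"type":"object","properties":{"series":{"type":"array","items":{"type":"array","items":{"type":"number"}}},"force":{"type":"number"}},"required":["series"]}

```bash
mkdir -p pics
cat > h.py <<'E'
import numpy as np, cv2
from workcell import get_obs, camera, finish_job, grasp_offset
def snap(name,f):
    c=camera(name); cv2.imwrite('pics/'+f+'.png',c['img'][:,:,::-1]); np.savez('pics/'+f,**{k:np.array(c[k]) for k in('img','mtx','rvec','tvec')}); return c
def load(f): return dict(np.load('pics/'+f+'.npz'))
def ray(c,px):
    R=cv2.Rodrigues(np.array(c['rvec'],float))[0]; t=np.array(c['tvec'],float).ravel()
    d=R.T@np.linalg.inv(c['mtx'])@np.array([px[0],px[1],1.]); return -R.T@t,d
def onz(c,px,z):
    o,d=ray(c,px); return (o+d*(z-o[2])/d[2])[:2]
def proj(c,p): return cv2.projectPoints(np.array([p],float),np.array(c['rvec'],float),np.array(c['tvec'],float),np.array(c['mtx'],float),None)[0].reshape(2)
E
python3 - <<'E'
from h import *
for n in('top','side','wrist'):
    c=snap(n,n+'0'); print(n,ray(c,(320,200)))
print(get_obs()); print(grasp_offset)
E
```

```text
top (array([ 149.57352766,  -39.63490016, 1489.47330966]), array([ 0.22214217,  0.002381  , -0.97506129]))
side (array([ -162.33346177, -1068.23908268,   942.43315016]), array([ 0.43426512,  0.67047361, -0.60174058]))
wrist (array([ 304.4490119 , -494.80095554,  385.60770619]), array([-0.25282134, -0.10377185, -0.96195583]))
{'time_s': 0.15, 'q': array([-1.28198024e+00,  2.76422952e-01,  1.50577637e+00, -9.16529160e-07,
        1.36071825e+00, -1.20995759e-01]), 'qvel': array([-0.00106035, -0.00190653, -0.00305402,  0.00195585,  0.00097634,
        0.00113734]), 'joint_torque': array([ 1.05737861e-03, -4.04925084e+01, -2.37432933e+01,  7.02822721e-02,
        3.16104863e-02, -8.20973651e-05]), 'eef_pos': array([ 228.98218969, -526.99876844,  204.84501835]), 'orientation': array([-6.60090582e-04,  9.79079897e-01,  2.03475101e-01, -5.59683796e-05]), 'ft_force': array([-0.80163881,  0.29975227, -0.85285098]), 'torque': array([ 0.00048467,  0.00657706, -0.02950929]), 'gripper_force': 0.0, 'opening': 93.62929386605987}
18.8
```

View pics/top0.png

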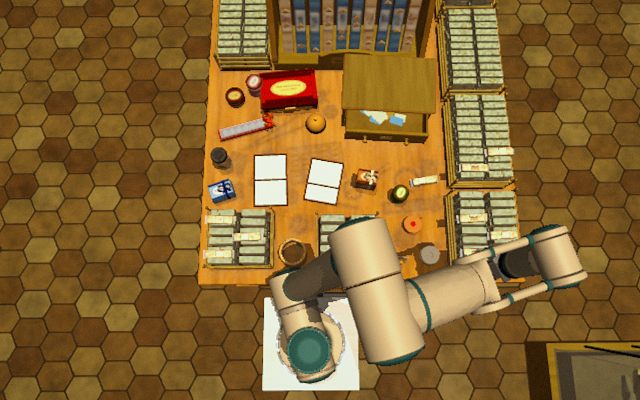

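View pics/side0.png

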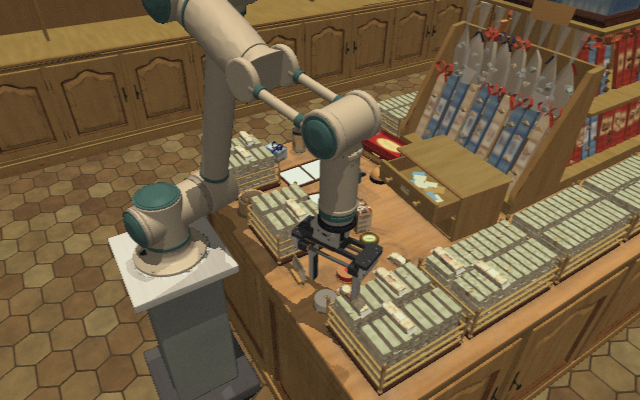

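The top view shows the twin tray at about (270,180) and the slot tray at (323,180). The cartons are at (222,190) and (365,178), with round things at (220,157), (399,193), (413,224) and (430,255). A loose bar lies at (425,181). I'll enlarge that region.

Run:
```python
from h import *
i=load('top0')['img'][:,:,::-1]
cv2.imwrite('pics/crop1.png',cv2.resize(i[140:270,200:460],(800,400),interpolation=cv2.INTER_CUBIC))
c=load('top0')
for n,p,z in [('twin',(270,180),4),('slot',(323,180),4),('blue',(222,190),80),('brown',(365,178),45),('dark',(220,157),90),('green',(399,193),60),('red',(413,224),22),('white',(430,255),22),('bar',(425,181),20)]: print(n,onz(c,p,z).round())
```

```text
twin [563. 145.]
slot [562. -47.]
blue [508. 298.]
brown [ 557. -195.]
dark [623. 308.]
green [ 498. -310.]
red [ 396. -361.]
white [ 287. -414.]
bar [ 552. -412.]
```

View pics/crop1.png

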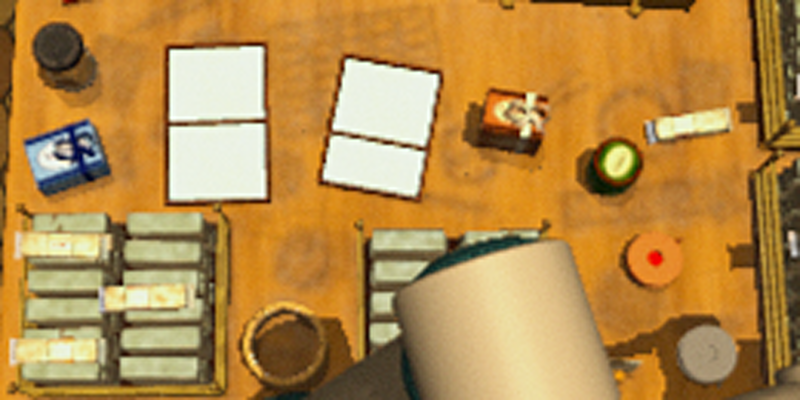

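View pics/wrist0.png

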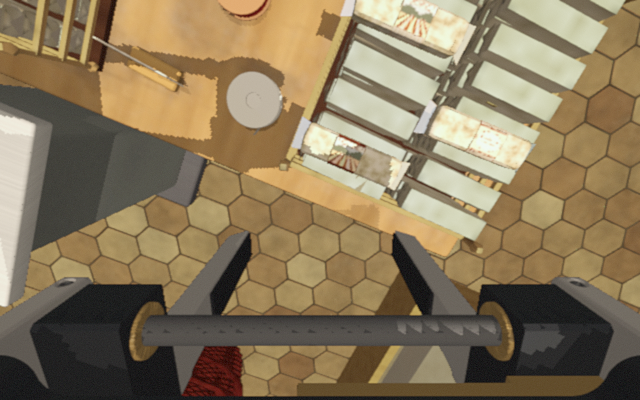

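Seen: the dark-lidded round thing at (220,157) is the jar candidate. The green tin is at (399,193), the orange-red spool at (413,224), the white decoy at (430,255) and the loose bar at (425,181). The cartons at (222,190) and (365,178) still need telling apart by height. I'm moving the wrist camera over the right-hand group first.

>>> move_arm(
  series=[
    [30,25,60,-5,94],
    [65,55,110,-10,94],
    [100,90,150,-15,94],
    [140,130,170,-20,94],
    [180,160,180,-23.5,94],
    [210,180,180,-23.5,94],
    [210,180,180,-23.5,94],
    [210,180,180,-23.5,94],
    [210,180,180,-23.5,94],
    [210,180,180,-23.5,94],
  ],
)

```text
time_s: 1.4
eef_pos: [438.2, -348.2, 385.4]
orientation: [0.0, 1.0, -0.001, -0.0]
ft_force: [-0.6, -0.5, -0.3]
opening: 94.5
gripper_force: 0.0
```

Run:
```python
from h import *
c=snap('wrist','w1'); o=get_obs(); print(o['eef_pos'],o['orientation'],ray(c,(320,200)))
```

```text
[ 438.35773935 -348.09429386  385.48101286] [ 5.60195970e-05  9.99999511e-01 -9.83637293e-04 -9.09057718e-05] (array([ 520.43893934, -348.27796049,  566.26626966]), array([-0.27345281,  0.00443149, -0.96189925]))
```

View pics/w1.png

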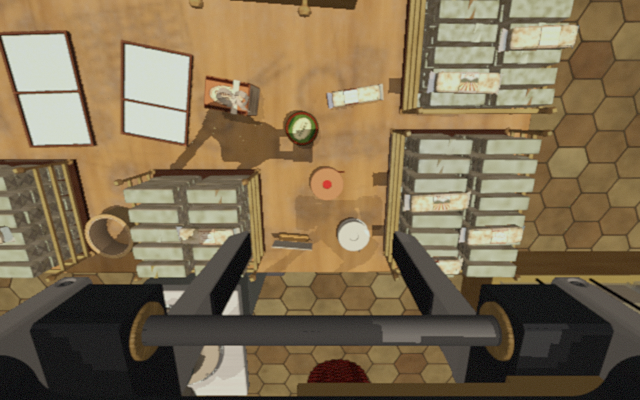

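The wrist view shows the spool (326,184), the white decoy (353,235), the tin (301,126) and the loose bar (355,95). The brown carton is at (232,95), and the trays are at (48,90) and (157,92). I'm moving to view the left group.

>>> move_arm(
  series=[
    [0,60,0,0,94],
    [0,120,0,0,94],
    [0,180,0,0,94],
    [0,240,0,0,94],
    [0,300,0,0,94],
    [0,360,0,0,94],
    [0,420,0,0,94],
    [0,480,0,0,94],
    [0,540,0,0,94],
    [0,540,0,0,94],
    [0,540,0,0,94],
    [0,540,0,0,94],
    [0,540,0,0,94],
  ],
)

```text
time_s: 3.08
eef_pos: [439.3, 191.2, 385.7]
orientation: [0.0, 1.0, -0.001, 0.0]
ft_force: [-0.5, 0.0, 0.0]
opening: 93.8
gripper_force: 0.0
```

Run:
```python
from h import *
c=snap('wrist','w2'); o=get_obs(); print(o['time_s'],o['eef_pos'],o['orientation'])
i=load('w1')['img'][:,:,::-1]
a=cv2.resize(c['img'][:,:,::-1][30:250],(800,275)); b=cv2.resize(i[60:210,190:410],None,fx=2,fy=2,interpolation=2)
v=np.zeros((600,800,3),np.uint8); v[:275]=a; v[280:580,:440]=b
cv2.imwrite('pics/v2.png',v)
```

```text
3.125 [439.32846271 191.36642057 385.67488189] [ 6.64602379e-05  9.99999059e-01 -1.36098469e-03  1.56358296e-04]
```

View pics/v2.png

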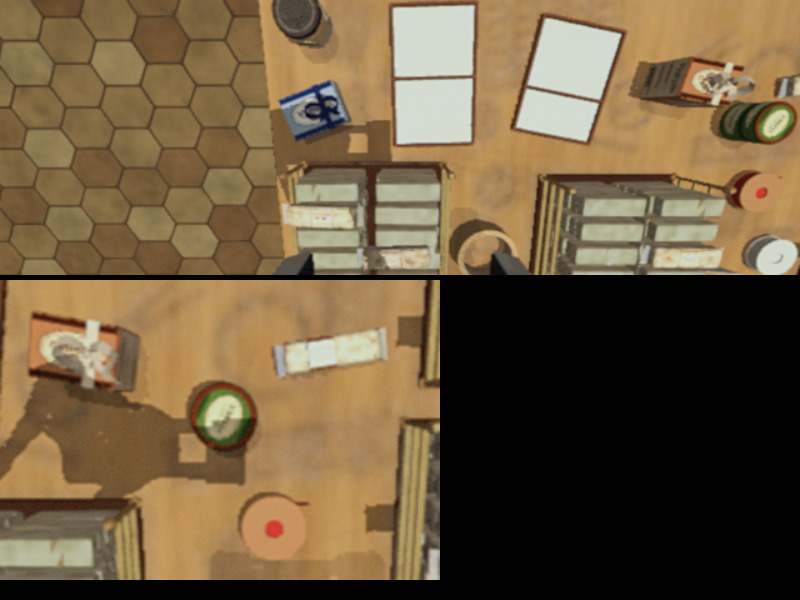

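The brown carton at (232,95) in w1 shows a tall side face, so it is the tall one. The blue one shows none and is the low carton. The jar has its dark lid at (298,15) in the upper crop. I'll measure everything now.

```bash
cat >> h.py <<'E'
def rect(c,cnt,z):
    P=np.array([onz(c,p,z) for p in cnt.reshape(-1,2)],np.float32); (x,y),(w,h),a=cv2.minAreaRect(P); return np.round((x,y,w,h,a),1)
def blobs(m,amin):
    m=cv2.morphologyEx(m.astype(np.uint8)*255,cv2.MORPH_OPEN,np.ones((3,3)))
    return [k for k in cv2.findContours(m,0,1)[0] if cv2.contourArea(k)>amin]
E
python3 - <<'E'
from h import *
a=load('w1');b=load('w2')
def hsv(c): return cv2.cvtColor(c['img'],cv2.COLOR_RGB2HSV)
for n,c in(('w1',a),('w2',b)):
    H=hsv(c); h,s,v=H[...,0],H[...,1],H[...,2]
    for k in blobs((s<40)&(v>185),900):
        x,y,w,hh=cv2.boundingRect(k)
        if y<150: print(n,'white',(x,y,w,hh),rect(c,k,4))
H=hsv(a); 
print('spool hsv',H[176,318],'wood',H[200,290],'bar',H[95,345],'bar end',H[100,330],'carton',H[80,215],H[100,208])
print('jar',hsv(b)[42,238],'wood',hsv(b)[60,285])
# carton top corners
P=np.array([onz(a,p,80) for p in((206,76.5),(204,106),(244,115),(251,85))]); print(P.round(),np.linalg.norm(np.diff(P,axis=0,append=P[:1]),axis=1).round())
print('two edge w2',[onz(b,p,80).round() for p in((553.6,75.6),(542,110))],'base', [onz(b,p,0).round() for p in((519,83),(512,107))])
# bar long axis quick
print([onz(a,p,z).round() for p,z in (((329,100),10),((382,92),10))], 'spool',onz(a,(327,184),22).round(),'tin',onz(a,(301,127),60).round())
E
```

```text
w1 white (125, 102, 60, 40) [512.9 -38.  109.1  55.2  79.1]
w1 white (20, 93, 70, 52) [518.5 146.3  89.3 107.5   1.3]
w1 white (125, 45, 64, 64) [589.9 -52.9 109.3  89.7  79. ]
w1 white (3, 35, 74, 56) [614.  148.5  88.9 107.5   1.3]
w2 white (414, 102, 64, 40) [512.4 -41.1 110.3  55.6  79. ]
w2 white (317, 93, 61, 52) [518.3 143.   89.4 111.3   1.2]
w2 white (423, 45, 73, 64) [589.5 -56.  110.2  89.3  79. ]
w2 white (315, 35, 64, 56) [613.6 145.3  89.1 111.2   1.3]
spool hsv [ 14 131 199] wood [ 17 126 182] bar [ 38  21 217] bar end [120   7 175] carton [ 10 178  96] [ 13 149 197]
jar [15 55 84] wood [ 17 119 172]
[[ 582. -170.]
 [ 538. -162.]
 [ 524. -225.]
 [ 569. -239.]] [44. 64. 47. 70.]
two edge w2 [array([ 582., -170.]), array([ 532., -162.])] base [array([ 580., -169.]), array([ 539., -164.])]
[array([ 550., -363.]), array([ 564., -458.])] spool [ 398. -359.] tin [ 505. -314.]
```

```bash
cat >> h.py <<'E'
def tri(c1,p1,c2,p2):
    (o1,d1),(o2,d2)=ray(c1,p1),ray(c2,p2); s=np.linalg.lstsq(np.c_[d1,-d2],o2-o1,rcond=None)[0]
    a,b=o1+s[0]*d1,o2+s[1]*d2; return ((a+b)/2).round(),np.linalg.norm(a-b).round(1)
E
python3 - <<'E'
from h import *
a,b,t=load('w1'),load('w2'),load('top0')
print('mid basket',tri(a,(260,172),b,(578,182)),'right basket',tri(a,(391,131),t,(446.5,192)))
print('right basket front edge', tri(a,(400,228),t,(446,268)), [onz(a,p,60) for p in((391,131),(404,112))])
# parallax checks: tin top, spool, carton corner
print('tin',tri(a,(301,127),b,((774*.8),122*.8+30)),'carton corner',tri(a,(206,76.5),b,(553.6,75.6)),'spool red dot',tri(a,(327,184),b,(762*.8,193*.8+30)))
H=cv2.cvtColor(a['img'],cv2.COLOR_RGB2HSV)
roi=np.zeros(H.shape[:2],bool); roi[75:115,318:388]=1
for k in blobs((H[...,1]<75)&(H[...,2]>130)&roi,150): print('bar',cv2.boundingRect(k),rect(a,k,17))
hsvt=[H[184,y].tolist() for y in range(304,350,3)]; print(hsvt)
E
```

```text
mid basket (array([ 423., -245.,   83.]), np.float64(17.6)) right basket (array([ 498., -466.,   75.]), np.float64(6.3))
right basket front edge (array([ 252., -528., -123.]), np.float64(38.5)) [array([ 497.72916482, -466.80262851]), array([ 528.45576291, -486.49324858])]
tin (array([ 504., -314.,   59.]), np.float64(1.7)) carton corner (array([ 582., -170.,   79.]), np.float64(0.8)) spool red dot (array([ 397., -359.,   25.]), np.float64(1.6))
bar (327, 84, 56, 24) [ 557.1 -408.4   25.7   99.6    8.5]
[[17, 131, 177], [17, 134, 175], [14, 145, 142], [15, 133, 200], [15, 132, 199], [14, 129, 200], [10, 159, 201], [2, 192, 208], [2, 189, 208], [8, 169, 202], [15, 133, 199], [15, 131, 200], [15, 133, 199], [15, 139, 185], [17, 147, 182], [17, 142, 185]]
```

Triangulation agrees with the given heights: tin 59, carton 79, spool about 22–25. The bar measures 100 mm long at (557,-408), turned 8.5°. I'm going above it, yaw 98.5°.

>>> move_arm(
  series=[
    [12,-60,0,10,94],
    [24,-120,0,20,94],
    [36,-180,0,30,94],
    [48,-240,0,40,94],
    [60,-300,0,50,94],
    [72,-360,0,60,94],
    [84,-420,0,70,94],
    [96,-480,0,80,94],
    [108,-540,-40,90,94],
    [118,-601,-90,98.5,94],
    [118,-601,-140,98.5,70],
    [118,-601,-190,98.5,60],
    [118,-601,-235,98.5,50],
    [118,-601,-265,98.5,50],
    [118,-601,-265,98.5,50],
    [118,-601,-265,98.5,50],
    [118,-601,-265,98.5,50],
  ],
)

```text
time_s: 5.25
eef_pos: [558.1, -409.5, 123.1]
orientation: [0.002, 0.653, 0.757, -0.0]
ft_force: [0.2, 0.3, -0.3]
opening: 50.1
gripper_force: 0.0
```

Run:
```python
from h import *
c=snap('wrist','w3'); o=get_obs(); print(o['time_s'],o['eef_pos'],o['orientation'],o['opening'])
H=cv2.cvtColor(c['img'],cv2.COLOR_RGB2HSV); roi=np.zeros(H.shape[:2],bool)
x,y=proj(c,(557,-408,10)).astype(int); print(x,y)
R=o['eef_pos']
for k in blobs((H[...,1]<75)&(H[...,2]>120),1500): print(cv2.boundingRect(k),rect(c,k,17))
```

```text
5.3 [ 558.02281473 -409.28947346  122.84097079] [ 2.03743715e-03  6.52921860e-01  7.57422533e-01 -2.23842637e-06] 50.08407428716386
319 195
(271, 346, 125, 38) [ 605.1 -617.3  156.    56.9    8.3]
(305, 148, 29, 94) [ 556.7 -407.1   27.4   98.5    8.4]
(11, 131, 85, 66) [ 292.  -412.9   82.    64.1   11. ]
```

View pics/w3.png

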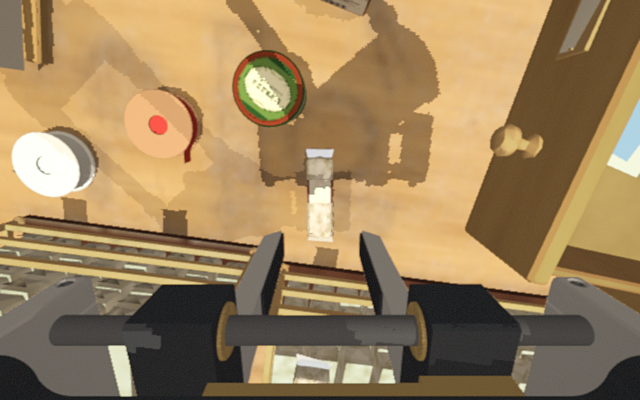

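The bar lies at (305–334, 148–242), between the fingers and parallel to them, well clear of the basket and the drawer. Descending.

>>> move_arm(
  series=[
    [-1,2,-40,0,50],
    [-1,2,-80,0,50],
    [-1,2,-104,0,50],
    [-1,2,-112,0,50],
    [-1,2,-112,0,50],
    [-1,2,-112,0,50],
    [-1,2,-112,0,50],
  ],
)

```text
time_s: 6.18
eef_pos: [556.8, -407.0, 9.9]
orientation: [0.001, 0.653, 0.757, -0.0]
ft_force: [-0.0, -0.8, 0.3]
opening: 49.8
gripper_force: 0.0
```

>>> move_arm(
  series=[
    [0,0,-1.5,0,50],
    [0,0,-1.5,0,15],
    [0,0,-1.5,0,15],
    [0,0,-1.5,0,15],
    [0,0,-1.5,0,15],
    [0,0,-1.5,0,15],
    [0,0,8,0,15],
    [0,0,30,0,15],
    [0,0,60,0,15],
    [0,0,90,0,15],
    [0,0,90,0,15],
    [0,0,90,0,15],
  ],
  force=20,
)

```text
time_s: 7.68
eef_pos: [555.5, -405.9, 97.7]
orientation: [-0.001, 0.653, 0.757, 0.0]
ft_force: [0.9, -0.2, -0.5]
opening: 25.7
gripper_force: 20.0
```

>>> move_arm(
  series=[
    [0,0,40,0,15],
    [0,30,70,0,15],
    [-8,80,80,-5,15],
    [-16,140,80,-10,15],
    [-24,200,80,-15,15],
    [-32,260,80,-19.5,15],
    [-40,310,80,-19.5,15],
    [-44,345,60,-19.5,15],
    [-44,367.5,30,-19.5,15],
    [-44,367.5,-10,-19.5,15],
    [-44,367.5,-50,-19.5,15],
    [-44,367.5,-65,-19.5,15],
    [-44,367.5,-65,-19.5,15],
    [-44,367.5,-65,-19.5,15],
    [-44,367.5,-65,-19.5,15],
  ],
)

```text
time_s: 9.55
eef_pos: [513.3, -39.3, 34.8]
orientation: [0.001, 0.772, 0.636, 0.001]
ft_force: [-0.0, 0.1, -0.3]
opening: 25.7
gripper_force: 20.0
```

Run:
```python
from h import *
c=snap('wrist','w4'); o=get_obs(); print(o['time_s'],o['eef_pos'],o['orientation'],o['opening'])
```

```text
9.6 [513.08051234 -39.2066389   34.7244652 ] [0.00106569 0.77177448 0.63589489 0.00084205] 26.189369028129665
```

View pics/w4.png

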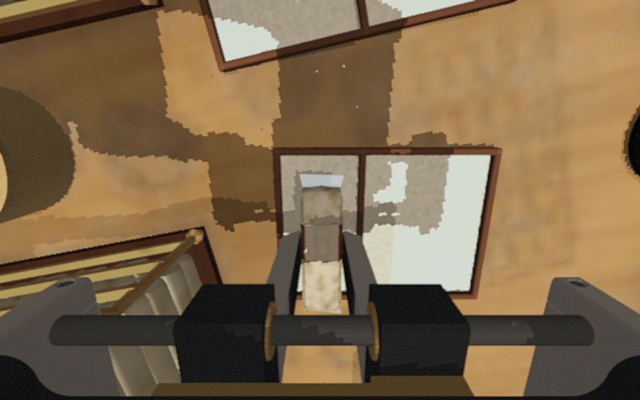

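The bar (302–343, 175–312) hangs squarely over the slot, with the rim clear on all sides. Lowering and releasing.

>>> move_arm(
  series=[
    [-0.5,0,-12,0,15],
    [-0.5,0,-18,0,15],
    [-0.5,0,-21.5,0,15],
    [-0.5,0,-21.5,0,15],
    [-0.5,0,-21.5,0,15],
    [-0.5,0,-21.5,0,40],
    [-0.5,0,-21.5,0,40],
    [-0.5,0,-21.5,0,40],
    [-0.5,0,-21.5,0,40],
    [-0.5,0,10,0,42],
    [-0.5,0,60,0,50],
    [-0.5,0,120,0,60],
    [-0.5,0,180,0,94],
    [-0.5,0,180,0,94],
    [-0.5,0,180,0,94],
  ],
)

```text
time_s: 11.48
eef_pos: [510.9, -38.8, 212.9]
orientation: [-0.0, 0.772, 0.636, -0.0]
ft_force: [-0.5, 0.3, -0.9]
opening: 86.4
gripper_force: 0.0
```

Run:
```python
from h import *
c=snap('wrist','w5'); o=get_obs(); print(o['time_s'],o['eef_pos'],o['orientation'],o['opening'])
H=cv2.cvtColor(c['img'],cv2.COLOR_RGB2HSV)
for k in blobs((H[...,1]<75)&(H[...,2]>120),800): print(cv2.boundingRect(k),rect(c,k,4),rect(c,k,21))
```

```text
11.525 [510.35740423 -38.67076356 211.93855526] [-0.00116518  0.77172617  0.63595319 -0.00095116] 90.66379123929055
(108, 238, 39, 46) [ 203.4 -106.2   78.3   35.9   89.2] [217.5 -99.8  74.9  34.4  89.2]
(139, 234, 45, 69) [ 249.8 -128.9  116.7   37.    88.5] [ 261.9 -121.5  111.6   35.4   88.5]
(171, 231, 36, 61) [ 298.5 -124.    97.7   34.7   89. ] [ 308.5 -116.8   93.4   33.2   89. ]
(301, 138, 44, 82) [512.6 -40.4 112.8  58.3  79.1] [513.3 -36.8 107.9  55.7  79.1]
(345, 137, 72, 83) [589.7 -54.8 114.   92.3  79. ] [587.  -50.6 109.   88.2  79. ]
(0, 85, 114, 231) [129.5 -36.9 358.1 164.5  61.8] [146.9 -33.5 342.5 157.3  61.8]
(335, 0, 86, 70) [614.2 128.4  92.   77.4   1. ] [610.5 124.6  88.   74.    1. ]
(251, 0, 93, 89) [518.5 136.5  92.2  98.8   1.1] [518.9 132.4  88.1  94.5   1.1]
(42, 0, 68, 43) [264.3 205.4  77.7  34.3   6.3] [275.8 198.2  74.3  32.8   6.3]
(0, 0, 43, 48) [198.6 215.7  32.1  51.4   0.9] [212.9 208.1  30.7  49.2   0.9]
```

View pics/w5.png

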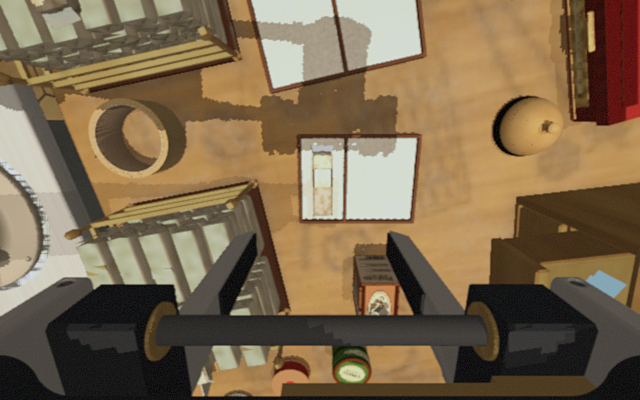

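The bar lies in the slot at (313–331, 150–217), clear of the rim. Now above the tall carton.

>>> move_arm(
  series=[
    [5,-20,20,-10,94],
    [10,-40,30,-20,94],
    [15,-60,30,-30,94],
    [20,-80,30,-40,94],
    [25,-100,30,-50,94],
    [30,-120,30,-60,94],
    [35,-140,30,-70,94],
    [40,-161,30,-80,94],
    [40,-161,30,-88,94],
    [40,-161,30,-88,94],
    [40,-161,30,-88,94],
    [40,-161,30,-88,94],
  ],
)

```text
time_s: 13.02
eef_pos: [551.4, -199.6, 243.0]
orientation: [-0.0, 0.997, -0.078, -0.0]
ft_force: [0.4, 0.0, -0.6]
opening: 93.8
gripper_force: 0.0
```

Run:
```python
from h import *
c=snap('wrist','w6'); o=get_obs(); print(o['time_s'],o['eef_pos'],o['orientation'],o['opening'])
i=c['img'][:,:,::-1]; x,y=proj(c,(551,-200,60)).astype(int); print(x,y); y0=max(0,y-100)
cv2.imwrite('pics/crop6.png',cv2.resize(i[y0:y0+200,x-130:x+130],None,fx=3,fy=3,interpolation=2)); print(x-130,y0)
```

```text
13.075 [ 551.48786626 -199.60922144  243.26311497] [-2.07285583e-05  9.96951675e-01 -7.80212640e-02 -2.01481976e-04] 93.81051936740134
321 184
191 84
```

View pics/crop6.png

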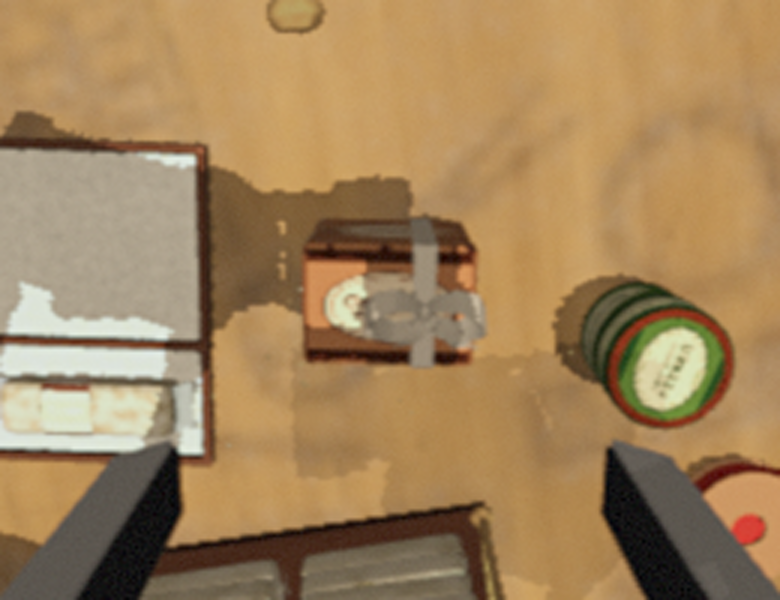

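The carton's top face spans (304–475, 250–362) in the crop, square to the gripper and centred between the fingers. The tin at (670,365) is clear. Descending to grip.

>>> move_arm(
  series=[
    [0,0,-60,0,94],
    [0,0,-110,0,94],
    [0,0,-150,0,94],
    [0,0,-180,0,94],
    [0,0,-200,0,94],
    [0,0,-215,0,94],
    [0,0,-215,0,94],
    [0,0,-215,0,60],
    [0,0,-215,0,60],
    [0,0,-215,0,60],
    [0,0,-215,0,60],
    [0,0,-215,0,60],
  ],
  force=20,
)

```text
time_s: 14.58
eef_pos: [552.1, -199.9, 29.3]
orientation: [0.0, 0.997, -0.079, 0.001]
ft_force: [0.1, 1.3, 5.4]
opening: 70.2
gripper_force: 20.0
```

>>> move_arm(
  series=[
    [0,0,20,0,60],
    [0,0,60,0,60],
    [0,10,90,0,60],
    [10,50,100,3,60],
    [20,95,100,6,60],
    [30,145,100,9,60],
    [40,195,100,10.3,60],
    [50,245,100,10.3,60],
    [57,295,100,10.3,60],
    [61.5,330,95,10.3,60],
    [61.5,345,75,10.3,60],
    [61.5,345,50,10.3,60],
    [61.5,345,30,10.3,60],
    [61.5,345,30,10.3,60],
    [61.5,345,30,10.3,60],
  ],
)

```text
time_s: 16.45
eef_pos: [613.6, 145.0, 58.9]
orientation: [0.0, 1.0, 0.011, 0.0]
ft_force: [-0.6, -0.7, -0.6]
opening: 70.0
gripper_force: 20.0
```

Run:
```python
from h import *
c=snap('wrist','w7'); o=get_obs(); print(o['time_s'],o['eef_pos'],o['orientation'],o['opening'],o['ft_force'])
cv2.imwrite('pics/crop7.png',cv2.resize(c['img'][:,:,::-1][60:360,120:520],None,fx=2,fy=2))
```

```text
16.5 [613.86980568 144.97459142  59.35581284] [2.84742003e-05 9.99938121e-01 1.10940996e-02 8.20708482e-04] 69.69659303891274 [-0.69041585 -0.1706576  -0.85675484]
```

View pics/crop7.png

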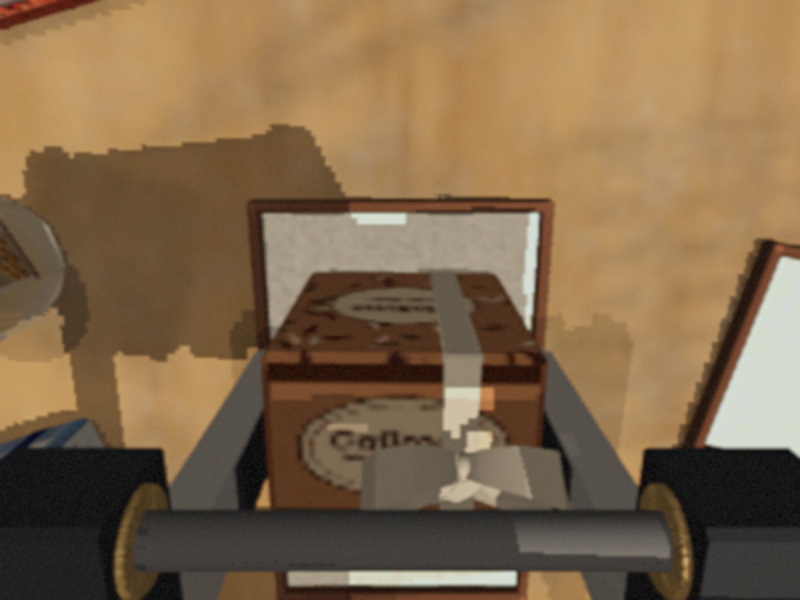

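The carton hangs upright and level over the far compartment, with its base edge at (315–500, 272) inside the rim. Lowering and releasing.

>>> move_arm(
  series=[
    [0,0,-12,0,60],
    [0,0,-20,0,60],
    [0,0,-25,0,60],
    [0,0,-25.5,0,60],
    [0,0,-25.5,0,60],
    [0,0,-25.5,0,82],
    [0,0,-25.5,0,82],
    [0,0,-25.5,0,84],
    [0,0,-25.5,0,84],
    [0,0,0,0,84],
    [0,0,40,0,88],
    [0,0,100,0,94],
    [0,0,160,0,94],
    [0,0,220,0,94],
    [0,0,220,0,94],
  ],
)

```text
time_s: 18.38
eef_pos: [615.9, 145.5, 284.8]
orientation: [-0.001, 1.0, 0.011, 0.006]
ft_force: [-0.1, 0.4, 0.1]
opening: 94.2
gripper_force: 0.0
```

>>> move_arm(
  series=[
    [-25,-60,0,-1.3,94],
    [-50,-120,0,-1.3,94],
    [-75,-180,0,-1.3,94],
    [-100,-240,0,-1.3,94],
    [-125,-300,0,-1.3,94],
    [-150,-360,0,-1.3,94],
    [-175,-420,0,-1.3,94],
    [-200,-480,-20,-1.3,94],
    [-216,-504,-70,-1.3,94],
    [-216,-504,-120,-1.3,94],
    [-216,-504,-130,-1.3,94],
    [-216,-504,-130,-1.3,94],
    [-216,-504,-130,-1.3,94],
  ],
)

```text
time_s: 20.0
eef_pos: [398.8, -359.6, 150.7]
orientation: [0.002, 1.0, 0.0, 0.001]
ft_force: [0.2, -0.1, -0.4]
opening: 94.3
gripper_force: 0.0
```

Run:
```python
from h import *
c=snap('wrist','w8'); t=snap('top','t8'); o=get_obs(); print(o['time_s'],o['eef_pos'],o['orientation'],o['opening'],o['ft_force'])
v=np.zeros((600,800,3),np.uint8); v[:350]=cv2.resize(c['img'][:,:,::-1],(560,350)).copy() if 0 else 0
v[:350,:560]=cv2.resize(c['img'][:,:,::-1],(560,350)); v[350:,:]=cv2.resize(t['img'][:,:,::-1][130:230,200:520],(800,250),interpolation=2)
cv2.imwrite('pics/v8.png',v)
```

```text
20.1 [ 398.52277745 -359.46738283  150.63397887] [1.63752744e-03 9.99997598e-01 4.47782846e-04 1.38635467e-03] 93.73785875678799 [-0.2551027  -0.34498928  0.03148702]
```

View pics/v8.png

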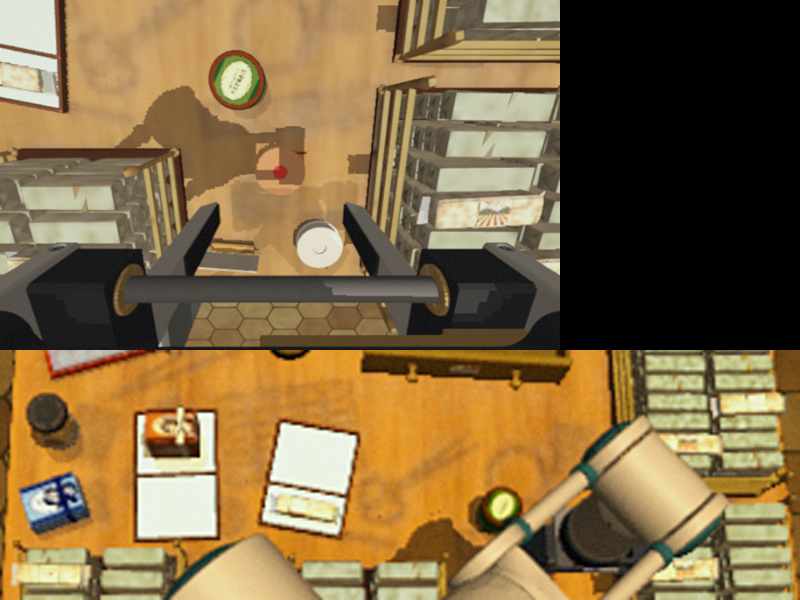

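The spool's hub is at (280,172) in the upper view, on the tool axis. The carton and the bar sit well in their trays. Descending on the spool.

>>> move_arm(
  series=[
    [-1.5,0.5,-50,0,94],
    [-1.5,0.5,-100,0,94],
    [-1.5,0.5,-130,0,94],
    [-1.5,0.5,-141,0,90],
    [-1.5,0.5,-145,0,85],
    [-1.5,0.5,-145,0,80],
    [-1.5,0.5,-145,0,80],
  ],
)

```text
time_s: 20.98
eef_pos: [396.3, -359.2, 4.7]
orientation: [0.001, 1.0, -0.0, 0.001]
ft_force: [1.1, -0.9, 1.4]
opening: 80.2
gripper_force: 0.0
```

>>> move_arm(
  series=[
    [0,0,-1,0,80],
    [0,0,-1,0,50],
    [0,0,-1,0,50],
    [0,0,-1,0,50],
    [0,0,-1,0,50],
    [0,0,-1,0,50],
    [0,0,10,0,50],
    [0,0,40,0,50],
    [0,0,90,0,50],
    [0,0,140,0,50],
    [0,0,140,0,50],
    [0,0,140,0,50],
  ],
  force=15,
)

```text
time_s: 22.48
eef_pos: [395.1, -357.9, 143.3]
orientation: [-0.0, 1.0, -0.0, -0.0]
ft_force: [-1.2, -0.2, -0.9]
opening: 62.7
gripper_force: 15.0
```

>>> move_arm(
  series=[
    [15,60,0,0,50],
    [30,120,0,0,50],
    [45,180,0,0,50],
    [60,240,0,0,50],
    [75,300,0,0,50],
    [90,360,0,0,50],
    [105,420,0,1.3,50],
    [115,475,0,1.3,50],
    [122,502,-20,1.3,50],
    [122,502,-60,1.3,50],
    [122,502,-104,1.3,50],
    [122,502,-104,1.3,50],
    [122,502,-104,1.3,50],
    [122,502,-104,1.3,50],
  ],
)

```text
time_s: 24.22
eef_pos: [519.0, 143.6, 41.0]
orientation: [-0.0, 1.0, 0.011, 0.002]
ft_force: [-1.0, -0.1, -0.1]
opening: 62.9
gripper_force: 15.0
```

Run:
```python
from h import *
c=snap('wrist','w9'); o=get_obs(); print(o['time_s'],o['eef_pos'],o['orientation'],o['opening'],o['ft_force'])
cv2.imwrite('pics/crop9.png',cv2.resize(c['img'][:,:,::-1][60:360,120:520],None,fx=2,fy=2))
```

```text
24.275 [518.89371391 143.61016413  41.07754092] [-1.75264302e-04  9.99938128e-01  1.10107804e-02  1.57261935e-03] 62.95055058545603 [ 0.14274893 -0.090034   -0.95067756]
```

View pics/crop9.png

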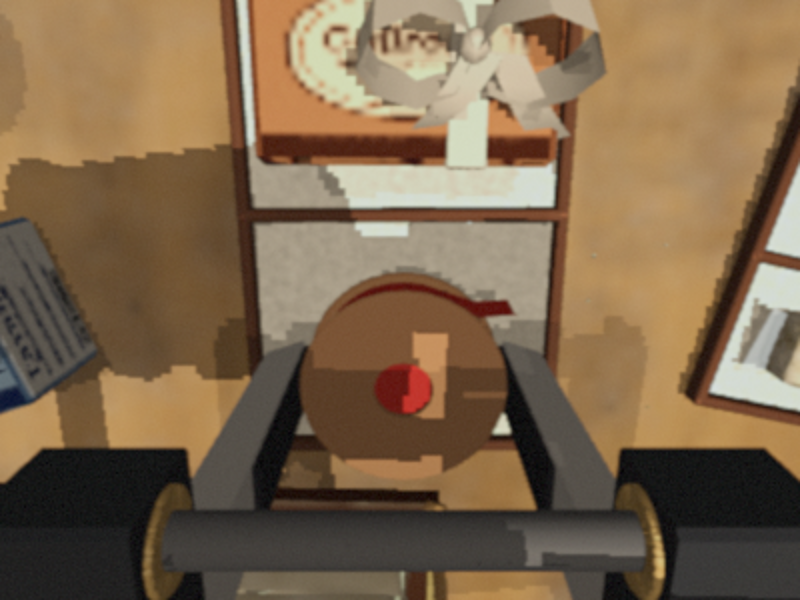

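The spool (300–507, 275–475) is held flat and centred in y over the near compartment. The tool pose puts it at the compartment centre. Lowering and releasing.

>>> move_arm(
  series=[
    [0,0,-15,0,50],
    [0,0,-27,0,50],
    [0,0,-32.5,0,50],
    [0,0,-32.5,0,50],
    [0,0,-32.5,0,50],
    [0,0,-32.5,0,73],
    [0,0,-32.5,0,73],
    [0,0,-32.5,0,73],
    [0,0,-32.5,0,73],
    [0,0,0,0,74],
    [0,0,50,0,80],
    [0,0,110,0,94],
    [0,0,160,0,94],
    [0,0,190,0,94],
    [0,0,190,0,94],
  ],
)

```text
time_s: 26.15
eef_pos: [519.1, 143.8, 232.0]
orientation: [-0.0, 1.0, 0.011, 0.003]
ft_force: [0.3, 0.1, -0.1]
opening: 93.7
gripper_force: 0.0
```

>>> move_arm(
  series=[
    [20,50,0,-1.3,94],
    [50,90,0,-1.3,94],
    [80,130,0,-1.3,94],
    [104,164,0,-1.3,94],
    [104,164,0,-1.3,94],
    [104,164,0,-1.3,94],
    [104,164,0,-1.3,94],
  ],
)

```text
time_s: 27.02
eef_pos: [620.8, 306.4, 229.2]
orientation: [0.0, 1.0, -0.001, -0.001]
ft_force: [0.7, -0.8, 0.1]
opening: 94.3
gripper_force: 0.0
```

Run:
```python
from h import *
c=snap('wrist','w10'); o=get_obs(); print(o['time_s'],o['eef_pos'],o['orientation'],o['opening'],o['ft_force'])
```

```text
27.075 [620.96206328 306.47776354 229.61590515] [ 2.42146322e-04  9.99999746e-01 -6.34992232e-04 -2.14751497e-04] 94.12043817840302 [ 0.56546756  0.10969562 -0.6476051 ]
```

View pics/w10.png

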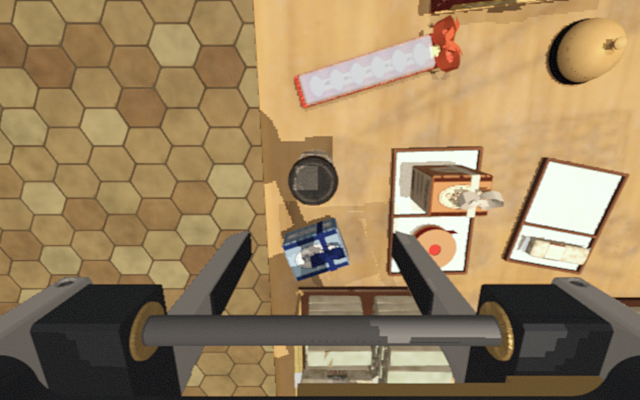

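The jar lid is centred at (313,179), with the low blue carton at (315,248) in front of it. The spool (435,240) and the carton (450,188) are in the twin tray.

Run:
```python
from h import *
c=load('w10'); H=cv2.cvtColor(c['img'],cv2.COLOR_RGB2HSV); roi=np.zeros(H.shape[:2],bool); roi[145:212,280:345]=1
for k in blobs((H[...,2]<95)&(H[...,1]<110)&roi,300): print(cv2.boundingRect(k),cv2.minEnclosingCircle(k),rect(c,k,90))
print('mid',onz(c,(313,179),90), 'spool',onz(c,(435,249),26),'carton base? top-left',[onz(c,p,84).round() for p in((433,214),(427,190))])
print('blue corner',[onz(c,p,45).round() for p in((283,232),(334,216),(348,265),(297,281))])
```

```text
(292, 156, 45, 49) ((312.7801208496094, 179.8140869140625), 24.792789459228516) [634.4 312.9  48.2  55.9  80.4]
mid [636.37018326 315.41887764] spool [519.53574406 141.84797552] carton base? top-left [array([593., 174.]), array([622., 184.])]
blue corner [array([554., 358.]), array([577., 289.]), array([505., 269.]), array([479., 341.])]
```

Run:
```python
from h import *
c,b,t=load('w10'),load('w2'),load('t8')
print(tri(c,(313,179.5),b,(238,44)),tri(c,(313,179.5),t,(219,154.5)), tri(b,(238,44),t,(219,154.5)))
H=cv2.cvtColor(b['img'],cv2.COLOR_RGB2HSV); roi=np.zeros(H.shape[:2],bool); roi[10:70,210:275]=1
for k in blobs((H[...,2]<100)&(H[...,1]<110)&roi,300): print(cv2.boundingRect(k),rect(b,k,90))
print(onz(b,(238,44),90),onz(t,(219,154.5),90))
```

```text
(array([631., 317.,  70.]), np.float64(2.5)) (array([634., 315.,  82.]), np.float64(1.8)) (array([616., 300., 138.]), np.float64(0.9))
(223, 18, 34, 44) [633.8 310.8  56.1  48.9  19.1]
[626.048399   313.09141356] [631.9329021  311.87876195]
```

The views agree on the jar at about (633,314), 80–90 mm high, with 18 mm of play per side in the fingers.

>>> move_arm(
  series=[
    [12,7,-40,0,94],
    [12,7,-90,0,94],
    [12,7,-125,0,94],
    [12,7,-155,0,94],
    [12,7,-185,0,94],
    [12,7,-197,0,94],
    [12,7,-197,0,94],
    [12,7,-197,0,45],
    [12,7,-197,0,45],
    [12,7,-197,0,45],
    [12,7,-197,0,45],
    [12,7,-197,0,45],
    [12,7,-197,0,45],
  ],
  force=25,
)

```text
time_s: 28.7
eef_pos: [633.9, 315.4, 33.1]
orientation: [-0.001, 1.0, -0.0, 0.001]
ft_force: [0.1, 2.5, 2.0]
opening: 57.8
gripper_force: 25.0
```

>>> move_arm(
  series=[
    [0,0,20,0,45],
    [0,0,60,0,45],
    [0,0,110,0,45],
    [0,0,150,0,45],
    [-8,-60,155,0,45],
    [-15,-120,155,0,45],
    [-22,-180,155,0,45],
    [-30,-240,155,0,45],
    [-38,-300,155,0,45],
    [-44,-350,150,0,45],
    [-44,-370,110,0,45],
    [-44,-370,70,0,45],
    [-44,-370,35,0,45],
    [-44,-370,30,0,45],
    [-44,-370,30,0,45],
    [-44,-370,30,0,45],
  ],
)

```text
time_s: 30.7
eef_pos: [590.9, -55.6, 64.0]
orientation: [0.0, 1.0, -0.0, 0.001]
ft_force: [-0.2, -0.6, -4.9]
opening: 57.4
gripper_force: 25.0
```

Run:
```python
from h import *
c=snap('wrist','w11'); o=get_obs(); print(o['time_s'],o['eef_pos'],o['orientation'],o['opening'],o['ft_force'])
cv2.imwrite('pics/crop11.png',cv2.resize(c['img'][:,:,::-1][60:360,120:520],None,fx=2,fy=2))
```

```text
30.75 [590.8130041  -55.61689311  64.0849719 ] [ 4.54136565e-04  9.99998801e-01 -6.88569094e-06  1.48033392e-03] 57.29606710112689 [-1.05358217  0.67526084 -3.98253226]
```

View pics/crop11.png

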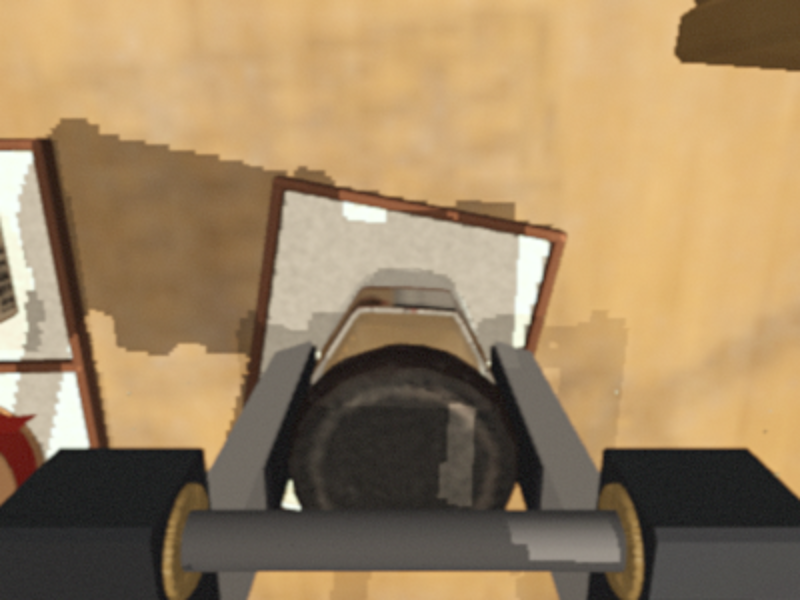

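The jar is held upright over the wide compartment, with its base front at about (405,295) inside the floor. Lowering, releasing and backing off.

>>> move_arm(
  series=[
    [-1,1,-12,0,45],
    [-1,1,-20,0,45],
    [-1,1,-25.5,0,45],
    [-1,1,-26.5,0,45],
    [-1,1,-26.5,0,45],
    [-1,1,-26.5,0,75],
    [-1,1,-26.5,0,80],
    [-1,1,-26.5,0,84],
    [-1,1,-26.5,0,84],
    [-1,1,10,0,86],
    [-1,1,60,0,94],
    [-1,1,120,0,94],
    [-1,1,180,0,94],
    [-30,1,240,0,94],
    [-90,30,290,0,94],
    [-140,60,310,0,94],
    [-140,60,310,0,94],
    [-140,60,310,0,94],
    [-140,60,310,0,94],
  ],
)

```text
time_s: 33.12
eef_pos: [450.5, 4.0, 371.1]
orientation: [0.0, 1.0, -0.0, -0.001]
ft_force: [-0.3, 0.1, -1.0]
opening: 94.0
gripper_force: 0.0
```

Run:
```python
from h import *
c=snap('wrist','w12'); o=get_obs(); print(o['time_s'],o['eef_pos'],o['opening'],o['ft_force'])
T={'bar':(512.6,-39.5,23),'jar lid':(589.7,-54.5,94),'spool':(518.4,143.3,26),'carton':(613.8,145.5,84)}
v=cv2.resize(c['img'][:,:,::-1],(800,500))
for n,p in T.items():
    q=proj(c,p)*1.25; print(n,q.round()); cv2.drawMarker(v,tuple(int(x) for x in q),(255,0,255),0,10,1)
cv2.imwrite('pics/v12.png',v)
```

```text
33.175 [450.56185573   3.96828521 370.85360738] 94.0010691397757 [ 0.78469932  0.28135967 -0.48539986]
bar [432. 161.]
jar lid [451.  95.]
spool [302. 157.]
carton [281.  75.]
```

View pics/v12.png

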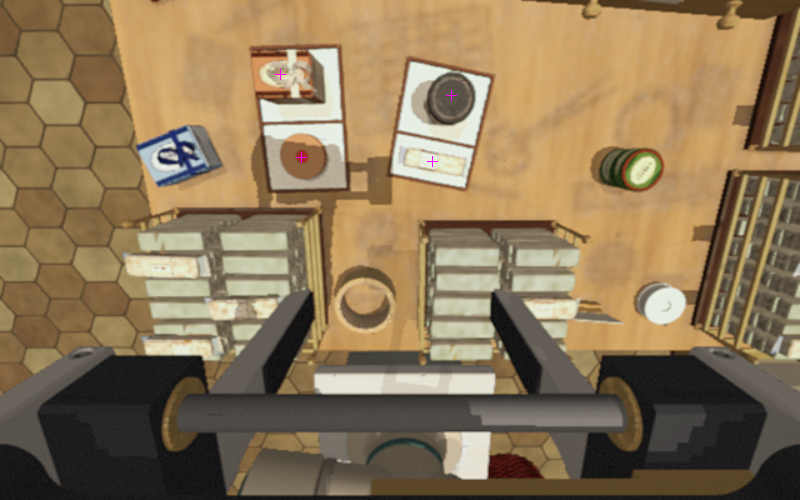

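All four items lie on their target marks: bar (432,161), jar (451,95), spool (302,157) and carton (281,75). The tin (632,169) and the low carton (178,157) are untouched. Handing in.

```bash
python3 -c "
from workcell import finish_job; print(finish_job())"
```

```text
the job is handed in; nothing more can be done
None
```

Both kits are made up and handed in at about 33 s of the 112 s; the last picture shows all four items in their compartments and the tin and low carton untouched, but the hand-in returned no verdict.

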